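# Set the air selector to the red outlet and switch on the supply

## Task

Switch the air selector valve on the bench to its red outlet: push the orange tab round, gently and without pinching it, until the white pointer line aims at the red collar. Then press the green button fully down and let it come back up; do not press it before the selector is set. Leave the blue glue stick, the yellow glue bottle and the eraser where they are.

Things in the scene. Friction and masses are not known exactly. Their poses are not given: they have to be found in the camera images.
- valve_axis (a point): Point on the vertical turning axis of the air selector valve, at the top of its black turning head, 56 mm above the bench (a steel cap 34 mm across stands 7 mm higher, round the axis). The valve is bolted to the bench: grey round flange 236 mm across and 14 mm thick, black head 104 mm across. Its place and its yaw about the vertical vary.
- selector (a joint): Angle of the turning head, rad: 0 is the middle (the parked 'off' direction, roughly towards the robot), grows counter-clockwise seen from above, stops at -1.75 and 1.75. It starts near 0. The four outlets lie at about -1.4, -0.7, 0.7 and 1.4; which colour is at which varies. It is held only by friction (about 0.12 N m, i.e. 2 N at the tab), has no spring or clicks, and stays where it is left.
- tab (a point): Centre of the upright orange tab on the pointer arm of the head, 76 mm above the bench and 63 mm from the turning axis. The tab is a plate 12 mm thick in the direction of turning and 28 mm long radially (49 to 77 mm from the axis), rising from the head (56 mm above the bench) to a rounded top 98 mm above the bench. Push on either broad face. Nothing but the tab and the central cap stands higher than 56 mm there.
- pointer (a point): Point 95 mm from the turning axis, 42 mm above the bench, in line with the white pointer line beyond the end of the pointer arm (the arm ends at 87 mm); it turns with the head. When the selector is set to an outlet, this point lies over the middle of that outlet's collar as seen from above.
- outlet_red: The wanted outlet: vertical brass hose nipple (10 mm thick, tip 41 mm above the bench) rising from a round red collar, 28 mm across and 10 mm high, on the valve's grey flange; fixed. Origin: centre of the collar's underside, 14 mm above the bench, 95 mm from the turning axis.
- outlet_blue: vertical brass hose nipple (10 mm thick, tip 41 mm above the bench) rising from a round blue collar, 28 mm across and 10 mm high, on the valve's grey flange; fixed. Origin: centre of the collar's underside, 14 mm above the bench, 95 mm from the turning axis.
- outlet_yellow: vertical brass hose nipple (10 mm thick, tip 41 mm above the bench) rising from a round yellow collar, 28 mm across and 10 mm high, on the valve's grey flange; fixed. Origin: centre of the collar's underside, 14 mm above the bench, 95 mm from the turning axis.
- outlet_white: vertical brass hose nipple (10 mm thick, tip 41 mm above the bench) rising from a round white collar, 28 mm across and 10 mm high, on the valve's grey flange; fixed. Origin: centre of the collar's underside, 14 mm above the bench, 95 mm from the turning axis.
- supply (a joint): Travel of the green push button, m: 0 is up, 0.006 fully down. Spring return, about 5 N when fully down.
- supply_top (a point): Centre of the top of the round green push button (36 mm across) on a small black housing fixed to the bench, left or right of the valve. It stands 22 mm above the bench when up; the housing is 52 mm across and 12 mm high.
- glue_stick: Loose blue and white glue stick standing upright, 26 mm across, 83 mm high; origin at the centre of its underside. To be left standing in its place.
- glue_bottle: Loose small yellow glue bottle with red cap, 57 mm across, 122 mm high, upright; origin at the centre of its underside. To be left in its place.
- eraser: Loose blue and white eraser, 23 x 50 x 14 mm; origin at the centre of its underside. To be left in its place.

How it is judged (in metres and radians):
On the way, in this order (a step that is already met when the one before it is completed fails the run):
1. the pointer aims at the red collar (within 12 mm of its centre) (horizontal distance between pointer and outlet_red below 0.012 m and velocity of joint selector between -0.05 and 0.05 rad/s), for 0.2 s.
2. the green button is pressed down (at least 4.5 mm of its 6 mm) (value of joint supply above 0.0045 m), for 0.05 s.
At the end, for the whole second after the job is handed in: The pointer point lies within 12 mm of the middle of the red collar seen from above, the selector is at rest, and the button has been pressed and is up again (within 1.5 mm) (all of step 1 and value of joint supply below 0.0015 m); the robot touches nothing.
It fails at once if the button is pressed while the selector is not on the red outlet (value of joint supply above 0.003 m and horizontal distance between pointer and outlet_red above 0.0135 m).
It fails at once if the tab is pinched (touched on both broad faces at once) (contact force between the fingers and tab_left above 1 N and contact force between the fingers and tab_right above 1 N).
It fails at once if the selector is pushed with more than 20 N (contact force between any of the arm, the fingers and selector above 20 N).
It fails at once if the glue stick, the glue bottle or the eraser is moved or lifted (more than 20 mm) or tipped over (distance of any of glue_stick, glue_bottle, eraser from where it was at the start of the episode above 0.02 m or angle between any of glue_stick, glue_bottle, eraser's own z axis and vertical above 0.4 rad).
It also fails if it takes over 45 s, if anything falls off the work surface, if the arm or the gripper's body presses on something with over 40 N, if the wrist force passes 120 N, or if a joint passes its speed limit or range.

## Robot

A 6-joint arm with a two-finger parallel gripper is mounted at the origin on a cart in front of the work surface, level with it; the furniture and walls round the work are solid. World frame = base frame: x ahead of the robot, y to its left, z up, the work surface at z = 0. Lengths are in m, angles in degrees, forces in N, time in s.
With the tool pointing down it reaches from about 0.3 to 0.85 m from the base axis. Payload 5.4 kg.
Tool frame: the origin (TCP) lies at the very end of the fingers, on their centre line; the grasp point (between the pads) lies 19 mm behind it; z points along the fingers, y is the direction in which the jaws open and shut (so a half turn about z gives the same grasp; the last joint's range is limited). The gripper opens to 85 mm and grips with 20 to 120 N. Pads are 22 mm wide; open, the fingers measure 114 mm over their backs; the gripper's body (76 mm by 85 mm) begins 54 mm behind the grasp point. The pads swing forward as they close: fully open they stand 13 mm farther back than shut.
Start: joints at [-76.324, 9.076, 91.501, -0, 79.423, -12.038], TCP at [0.249, -0.518, 0.231] pointing down, gripper open.
Joint ranges: [-166.64, 166.64], [-54.1, 131.32], [10.49, 154.53], [-73.88, 253.88], [9.74, 151.15], [-171.62, 171.62]. Speed limits (degrees/s): [147.25, 147.25, 180, 180, 180, 180].

## Interface

Orientations are given as a 3x3 rotation matrix whose columns are the frame's x, y, z axes.
In Python, from workcell import manip, eyes, sign_off gives the robot as it stands.
- The arm moves only by the shell command python3 -m creep 'ROWS' [FORCE]. ROWS is JSON, a list of rows, each a list of 3 entries, a list of its own where there are three numbers: the shift along the tool's x, y, z in mm, then the turn, a rotation vector about the tool's x, y, z in rad, then the opening, from -1 (shut) to 1 (fully open). In form: [[[dx, dy, dz], [rx, ry, rz], hand], ...]. A call has 1 to 10 rows; each row shifts and turns the commanded pose from where the row before left it, along the tool's axes as they then stand; what a row does not reach is not made up. A row lasts 1/8 s, in which the tool goes at most 62.5 mm and 10.7 degrees, less where a joint would pass 70% of its speed; a pose out of reach is approached as far as the arm can. A call with a gripper value outside its range is refused whole. The fingers move at their own pace and stop on an object; FORCE is the grip in N (left out, the last holds). Time passes only in rows, so rows that do not move let the fingers close. It gives the time, the measured TCP pose, the force and the opening at its end, in the units of the state.
- manip.observe(): the state, without advancing time (a new reading comes with each control period).
- eyes.camera(name): name is "scene" or "top"; returns a dict with "pixels" (480x640x3 uint8, red, green, blue), "mtx" (3x3 intrinsics, pixels), "T" (4x4, takes a point from camera to world coordinates). Camera axes: x right, y down, z forward; pixel columns grow to the right and rows downward; lengths in m; the calibration is good to about 2 mm. A picture is of the moment at which its call begins. There is no depth.
- sign_off(): hands the job in, once; it reports no verdict.
The state is a dict: "clock": time; "q": joint angles; "qvel": joint speeds; "tau": joint torques, N m; "tcp_pos": TCP position; "tcp_rot": TCP orientation; "ft_force": force on the tool from outside, world axes, zero at the start; "ft_torque": the same for the moment, N m; "finger_gap": finger opening in m.
Only numpy, scipy, OpenCV 4.12 (cv2) and the standard library are available. Lean on these libraries where they do the work, as an engineer would, in place of code of your own. Each camera call takes 0.05 s, during which the arm holds its last target.

## Working session

There is one attempt and no reset: what is moved stays moved. The work goes in short steps, Python scripts to look and compute and a shell command to move; the robot and the scene stay as the last step left them, time stands still between calls to the robot, and variables do not carry over. Pictures are saved under pics/ and viewed, and the job is handed in when it is done.

```bash
ls; mkdir -p pics
python3 - <<'E'
from workcell import manip, eyes
import cv2, numpy as np
s=manip.observe()
for k,v in s.items(): print(k,np.round(v,4).tolist())
for n in("scene","top"):
    c=eyes.camera(n); cv2.imwrite(f"pics/{n}0.png",c["pixels"][:,:,::-1]); print(n,np.round(c["mtx"],2).tolist(),np.round(c["T"],4).tolist())
    np.savez(f"{n}0.npz",**c)
E
```

```text
pics
clock 0.0
q [-76.3227, 9.1139, 91.5741, -0.0014, 79.4245, -12.0381]
qvel [-0.1015, 0.0338, -0.0105, 0.0384, 0.0615, 0.046]
tau [-0.0025, -39.6005, -33.1432, -0.0005, 0.0085, 0.0]
tcp_pos [0.2493, -0.5174, 0.2303]
tcp_rot [[0.901, 0.4339, -0.0005], [0.4339, -0.901, 0.0019], [0.0004, -0.0019, -1.0]]
ft_force [-0.7848, -0.1823, 0.0695]
ft_torque [-0.0096, 0.0638, -0.0487]
finger_gap 0.0851
scene [[469.49, 0.0, 319.4], [0.0, 469.49, 245.46], [0.0, 0.0, 1.0]] [[-0.6561, -0.4637, 0.5954, 0.0649], [-0.7545, 0.4183, -0.5058, 0.4371], [-0.0145, -0.7811, -0.6243, 0.6295], [0.0, 0.0, 0.0, 1.0]]
top [[573.17, 0.0, 322.19], [0.0, 573.17, 244.9], [0.0, 0.0, 1.0]] [[-0.0077, -0.997, 0.077, 0.4989], [-0.9999, 0.0083, 0.0082, 0.0125], [-0.0088, -0.0769, -0.997, 1.3828], [0.0, 0.0, 0.0, 1.0]]
```

View pics/scene0.png

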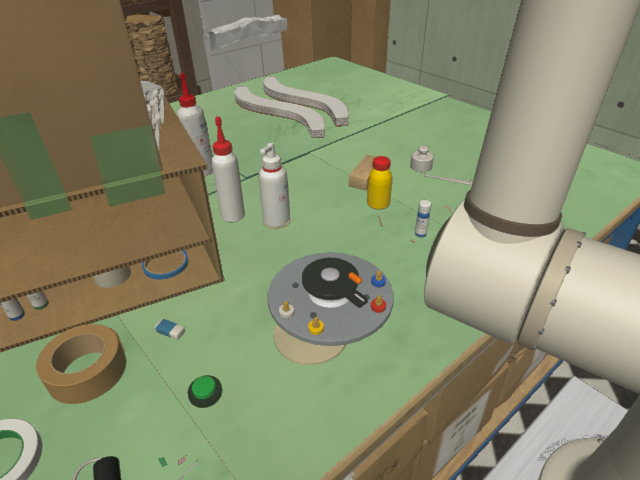

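View pics/top0.png

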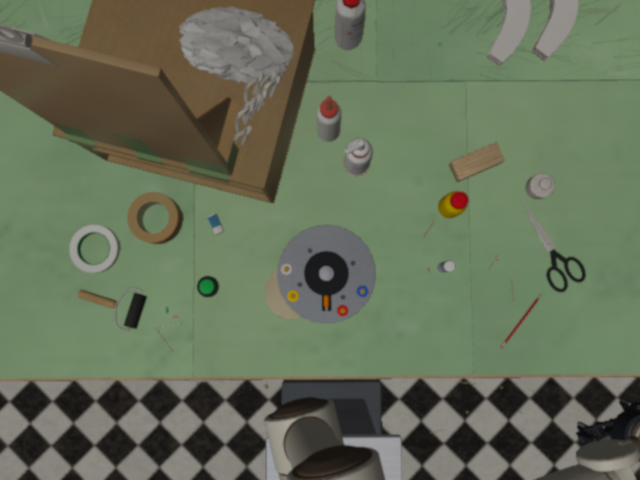

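The top view shows the valve centred near (326,273), the orange tab at about (326,300), the red collar at (342,310) and the green button at (207,286). The blue stick is at (447,266) and the bottle at (455,203). The eraser is at (215,223). The scene view shows the same things, with the cap at (330,273) and red at (378,305). Next I'll measure them.

```bash
cat > h.py <<'E'
import numpy as np, cv2
def ray(c,u,v):
    d=c["T"][:3,:3]@np.linalg.inv(c["mtx"])@np.array([u,v,1.]); return c["T"][:3,3],d
def onplane(c,u,v,z):
    o,d=ray(c,u,v); return o+d*(z-o[2])/d[2]
def tri(c1,p1,c2,p2):
    o1,d1=ray(c1,*p1);o2,d2=ray(c2,*p2)
    s=np.linalg.lstsq(np.c_[d1,-d2],o2-o1,rcond=None)[0]
    a=o1+s[0]*d1;b=o2+s[1]*d2
    return (a+b)/2,np.linalg.norm(a-b)
def blobs(c,lo,hi,box,minA=4):
    hsv=cv2.cvtColor(np.ascontiguousarray(c["pixels"]),cv2.COLOR_RGB2HSV)
    m=cv2.inRange(hsv,np.array(lo),np.array(hi)); k=np.zeros_like(m);x0,y0,x1,y1=box;k[y0:y1,x0:x1]=m[y0:y1,x0:x1]
    n,l,st,ce=cv2.connectedComponentsWithStats(k)
    return sorted([(int(st[i,4]),ce[i].round(2).tolist(),st[i,:4].tolist()) for i in range(1,n) if st[i,4]>=minA],reverse=True)
E
python3 - <<'E'
from h import *
top=dict(np.load("top0.npz"));sc=dict(np.load("scene0.npz"))
bt=(270,220,385,330);bs=(260,245,400,345)
for nm,lo,hi in [("red",(0,150,80),(5,255,255)),("red2",(174,150,80),(180,255,255)),("orange",(7,180,80),(16,255,255)),("blue",(105,120,60),(125,255,255)),("yel",(22,150,100),(32,255,255)),("black",(0,0,0),(180,255,45))]:
    print(nm,"T",blobs(top,lo,hi,bt)[:3],"S",blobs(sc,lo,hi,bs)[:3])
print("green",blobs(top,(50,150,50),(80,255,255),(185,265,230,310))[:3],blobs(sc,(50,150,50),(80,255,255),(170,360,235,415))[:3])
print("flange T",blobs(top,(0,0,60),(180,60,150),bt)[:3])
for n,c,b in(("T",top,(265,215,390,335)),("S",sc,(255,240,405,350))):
    x0,y0,x1,y1=b; cv2.imwrite(f"pics/crop{n}.png",cv2.resize(c["pixels"][y0:y1,x0:x1,::-1],None,fx=5,fy=5,interpolation=cv2.INTER_NEAREST))
E
```

```text
red T [(52, [342.15, 310.0], [337, 305, 11, 11])] S [(114, [377.75, 306.15], [371, 299, 15, 13])]
red2 T [] S []
orange T [(67, [325.61, 300.58], [323, 295, 6, 12]), (19, [342.32, 310.26], [340, 308, 6, 6])] S [(82, [354.57, 277.63], [349, 273, 12, 11])]
blue T [(64, [361.92, 290.97], [357, 286, 11, 11])] S [(98, [377.82, 281.37], [371, 275, 15, 12])]
yel T [(88, [292.5, 295.5], [288, 291, 10, 10])] S [(144, [315.43, 327.81], [308, 320, 16, 15])]
black T [(1225, [325.98, 272.96], [305, 252, 43, 44]), (10, [329.7, 305.9], [329, 302, 2, 8])] S []
green [(198, [206.45, 286.12], [199, 279, 16, 16])] [(390, [202.79, 386.89], [192, 376, 23, 23])]
flange T [(6466, [323.18, 274.55], [270, 223, 108, 107]), (191, [325.75, 272.98], [319, 266, 15, 15]), (54, [277.09, 221.31], [270, 220, 19, 6])]
```

```bash
sleep 0; ls pics
```

```text
cropS.png
cropT.png
scene0.png
top0.png
```

View pics/cropT.png

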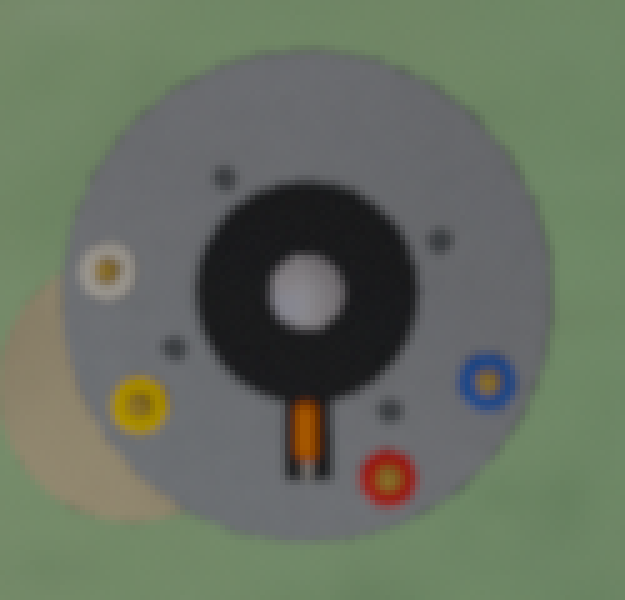

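Run:
```python
from h import *
top=dict(np.load("top0.npz"));sc=dict(np.load("scene0.npz"))
cap=onplane(top,325.75,272.98,.063); print("axis from cap top",cap.round(4)); ax=cap
hd=onplane(top,325.98,272.96,.056);print("axis head",hd.round(4))
# scene cap
for b in blobs(sc,(0,0,140),(180,50,255),(315,262,345,290))[:2]: print("cap S",b, onplane(sc,*b[1],.063).round(4), tri(top,(325.75,272.98),sc,b[1]))
for nm,p,q,z in [("red",(342.5,310.4),(378,306),.024),("yel",(292.5,295.5),(315.4,327.8),.024),("blue",(361.92,290.97),(377.8,281.4),.024),("tab",(325.6,300.6),(354.6,277.6),.085),("green",(206.45,286.12),(202.8,386.9),.022)]:
    a=onplane(top,*p,z);b=onplane(sc,*q,z);t,e=tri(top,p,sc,q)
    r=a-ax; print(nm,a.round(4),b.round(4),"tri",t.round(4),round(e,4),"r",np.hypot(*r[:2]).round(4),"ang",np.degrees(np.arctan2(r[1],r[0])).round(1))
```

```text
axis from cap top [0.5359 0.0156 0.063 ]
axis head [0.5361 0.0151 0.056 ]
cap S (160, [329.62, 273.95], [321, 269, 18, 11]) [0.5311 0.0183 0.063 ] (array([0.53556717, 0.01512932, 0.05805877]), np.float64(0.0012768608548496122))
red [ 0.4485 -0.0231  0.024 ] [ 0.4429 -0.0177  0.024 ] tri [ 0.448  -0.0235  0.0161] 0.0006 r 0.0955 ang -156.1
yel [0.4844 0.0947 0.024 ] [0.4783 0.0983 0.024 ] tri [0.4839 0.0946 0.0165] 0.0014 r 0.0943 ang 123.0
blue [ 0.4938 -0.0694  0.024 ] [ 0.4871 -0.0639  0.024 ] tri [ 0.4933 -0.0703  0.0157] 0.0013 r 0.0948 ang -116.3
tab [0.473  0.0164 0.085 ] [0.4775 0.0091 0.085 ] tri [0.4725 0.0157 0.0925] 0.0019 r 0.0628 ang 179.3
green [0.5081 0.2989 0.022 ] [0.504  0.3006 0.022 ] tri [0.508  0.2997 0.0168] 0.0007 r 0.2847 ang 95.6
```

View pics/cropS.png

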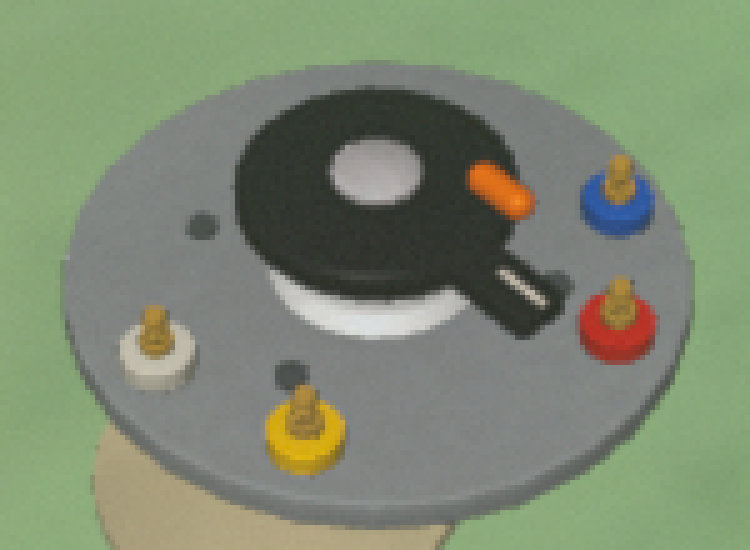

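The triangulated heights come out a few mm low: collar 16 against 24, button 17 against 22. That fits the 2 mm calibration. Angles about the axis in the top view are yellow 123°, red 204° and blue 244°, with the tab at 179°. The tab therefore goes about 25° counter-clockwise, towards -y. The tool's y axis (-64°) is already tangent to the final position, so I'll push with the back of the closed finger.

```bash
cat >> h.py <<'E'
def shift(target):
    from workcell import manip
    s=manip.observe(); R=np.array(s["tcp_rot"]); d=np.array(target)-np.array(s["tcp_pos"])
    return (R.T@d*1000).round(1), np.array(s["tcp_pos"]).round(4), np.array(s["ft_force"]).round(2), s["finger_gap"], s["clock"]
E
python3 - <<'E'
from h import *
ax=np.array([.5358,.0153]);a=np.radians(203.9);er=np.array([np.cos(a),np.sin(a)]);et=np.array([-er[1],er[0]])
fin=ax+.063*er-.0205*et; st=fin-.065*et
print(fin,st); print(shift([*st,.20]))
E
```

```text
[0.4698966  0.00851829] [0.4435624  0.06794479]
(array([ 429. , -443.2,   31.3]), array([ 0.2493, -0.5175,  0.2304]), array([-0.64,  0.32, -0.33]), 0.08527963965080998, 0.1)
```

```bash
python3 -m creep '[[[36,-37,0],[0,0,0],-1],[[36,-37,0],[0,0,0],-1],[[36,-37,0],[0,0,0],-1],[[36,-37,0],[0,0,0],-1],[[36,-37,0],[0,0,0],-1],[[36,-37,0],[0,0,0],-1],[[36,-37,0],[0,0,0],-1],[[36,-37,0],[0,0,0],-1],[[36,-37,0],[0,0,0],-1],[[0,0,0],[0,0,0],-1]]' 20
python3 - <<'E'
from h import *
print(shift([.4436,.0679,.2]))
E
```

```text
clock: 1.35
tcp_pos: [0.3971, -0.0745, 0.2309]
tcp_rot: [[0.898, 0.439, -0.001], [0.439, -0.898, 0.001], [-0.0, -0.001, -1.0]]
ft_force: [-0.2, -0.9, 0.4]
finger_gap: 0.0002
(array([ 104.4, -107.5,   31. ]), array([ 0.3971, -0.0745,  0.2309]), array([-0.19, -0.92,  0.37]), 0.00019259954382527548, 1.35)
```

```bash
python3 -m creep '[[[35,-36,0],[0,0,0],-1],[[35,-36,0],[0,0,0],-1],[[34,-36,0],[0,0,0],-1],[[0,0,40],[0,0,0],-1],[[0,0,40],[0,0,0],-1],[[0,0,20],[0,0,0],-1],[[0,0,0],[0,0,0],-1]]'
python3 - <<'E'
from h import *
from workcell import eyes
for n in("scene","top"):
    c=eyes.camera(n); cv2.imwrite(f"pics/{n}1.png",c["pixels"][:,:,::-1])
    x0,y0,x1,y1=(230,215,400,335) if n=="top" else (230,180,430,330)
    cv2.imwrite(f"pics/{n}1c.png",cv2.resize(c["pixels"][y0:y1,x0:x1,::-1],None,fx=4,fy=4))
print(shift([.4436,.0679,.069]))
E
```

```text
clock: 2.22
tcp_pos: [0.4422, 0.0641, 0.1295]
tcp_rot: [[0.901, 0.433, -0.005], [0.433, -0.902, 0.0], [-0.004, -0.002, -1.0]]
ft_force: [-0.4, -0.7, -0.4]
finger_gap: -0.0003
(array([ 1. , -3.7, 63. ]), array([0.4443, 0.0642, 0.132 ]), array([-0.36,  0.63,  0.86]), 0.0002476464124802581, 2.325)
```

View pics/scene1c.png

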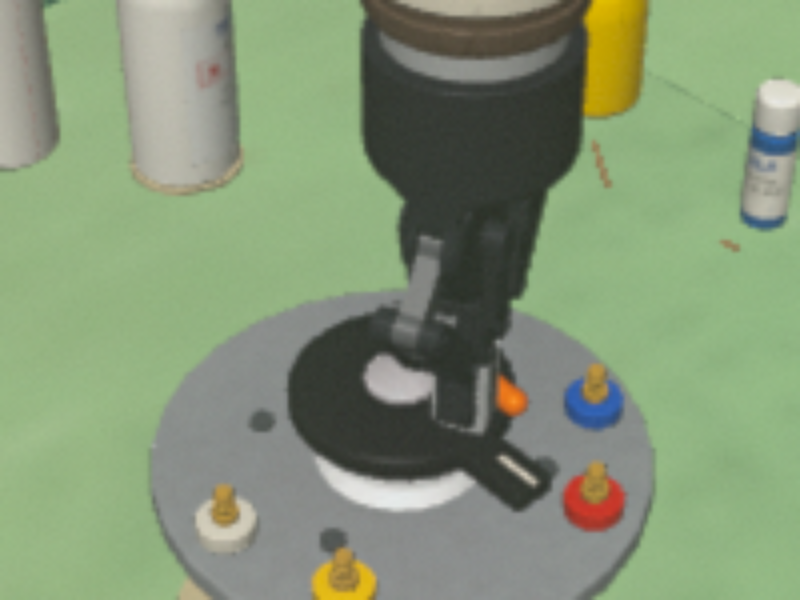

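View pics/top1c.png

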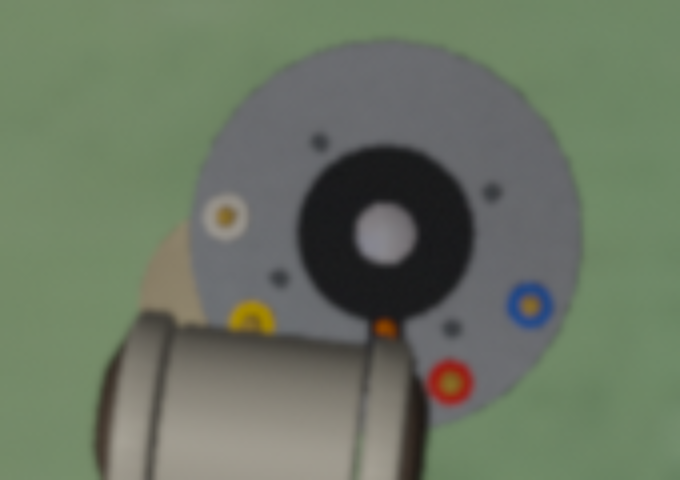

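The scene view shows the closed fingers hanging clear on the robot-left side of the orange tab, seen at crop (512,395). All three loose things are undisturbed. The top view is partly hidden by the wrist. I'll go down beside the tab.

```bash
python3 -m creep '[[[0,-4,20],[0,0,0],-1],[[0,0,20],[0,0,0],-1],[[0,0,16],[0,0,0],-1],[[0,0,0],[0,0,0],-1]]'
python3 - <<'E'
from h import *
from workcell import eyes
c=eyes.camera("scene")
x0,y0,x1,y1=(230,180,430,330)
cv2.imwrite(f"pics/scene2c.png",cv2.resize(c["pixels"][y0:y1,x0:x1,::-1],None,fx=4,fy=4))
print(shift([.4699,.0085,.074]))
E
```

```text
clock: 2.82
tcp_pos: [0.4416, 0.0684, 0.0749]
tcp_rot: [[0.901, 0.434, -0.001], [0.434, -0.901, 0.0], [-0.001, -0.001, -1.0]]
ft_force: [-0.6, 0.9, -0.3]
finger_gap: -0.0001
(array([-1.1, 66. ,  1.7]), array([0.4423, 0.0684, 0.0757]), array([ 0.83, -0.17,  0.58]), 9.441624369800227e-05, 2.875)
```

View pics/scene2c.png

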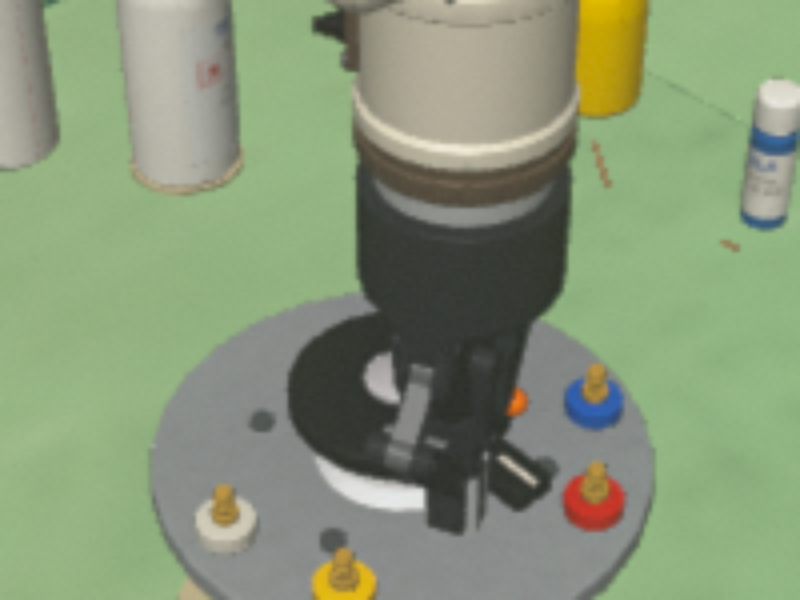

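The fingers are down, tip near crop (460,520), with a clear gap to the tab. I'll push gently along +y in steps.

```bash
python3 -m creep '[[[0,6,0],[0,0,0],-1],[[0,6,0],[0,0,0],-1],[[0,6,0],[0,0,0],-1],[[0,5,0],[0,0,0],-1],[[0,5,0],[0,0,0],-1],[[0,4,0],[0,0,0],-1],[[0,4,0],[0,0,0],-1],[[0,4,0],[0,0,0],-1],[[0,4,0],[0,0,0],-1],[[0,0,0],[0,0,0],-1]]'
python3 - <<'E'
from h import *
from workcell import eyes
c=eyes.camera("scene")
x0,y0,x1,y1=(230,180,430,330)
cv2.imwrite(f"pics/scene3c.png",cv2.resize(c["pixels"][y0:y1,x0:x1,::-1],None,fx=4,fy=4))
print(shift([.4699,.0085,.074]))
E
```

```text
clock: 4.12
tcp_pos: [0.461, 0.0288, 0.0751]
tcp_rot: [[0.901, 0.434, -0.0], [0.434, -0.901, 0.0], [-0.0, -0.0, -1.0]]
ft_force: [-0.4, 1.6, 0.6]
finger_gap: 0.0
(array([-0.9, 22.1,  1.2]), array([0.4611, 0.0288, 0.0752]), array([ 0.51, -0.02,  0.39]), -6.501442360678599e-05, 4.175)
```

View pics/scene3c.png

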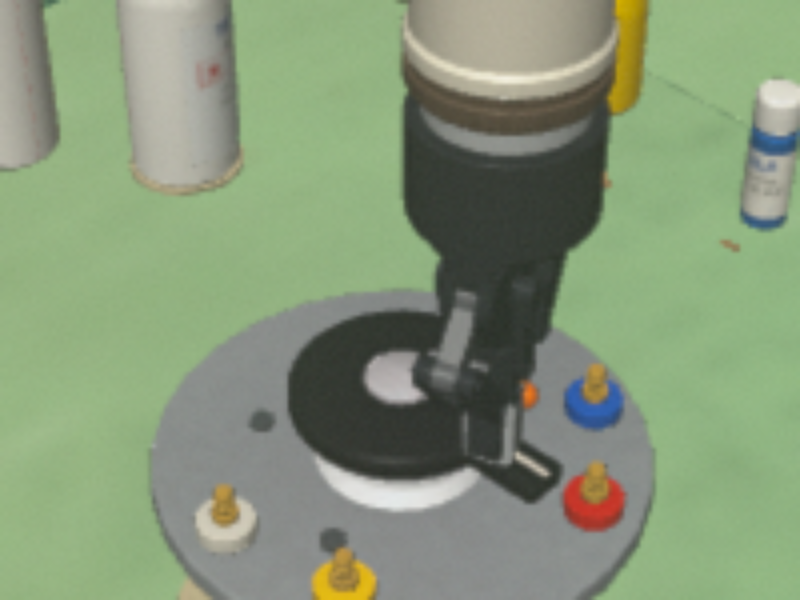

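The arm has begun to turn: its tip is now at crop (535,490), and it was at (520,490). I'll keep pushing.

```bash
python3 -m creep '[[[0,3,0],[0,0,0],-1],[[0,3,0],[0,0,0],-1],[[0,3,0],[0,0,0],-1],[[0,3,0],[0,0,0],-1],[[0,3,0],[0,0,0],-1],[[0,2,0],[0,0,0],-1],[[0,0,0],[0,0,0],-1]]'
python3 - <<'E'
from h import *
from workcell import eyes
for n in("scene","top"):
    c=eyes.camera(n)
    x0,y0,x1,y1=(270,215,390,305+30) if n=="top" else (260,240,420,360)
    cv2.imwrite(f"pics/{n}4c.png",cv2.resize(c["pixels"][y0:y1,x0:x1,::-1],None,fx=5,fy=5))
print(shift([.4699,.0085,.074]))
E
```

```text
clock: 5.05
tcp_pos: [0.4688, 0.0134, 0.0754]
tcp_rot: [[0.901, 0.434, 0.001], [0.434, -0.901, -0.0], [0.0, 0.001, -1.0]]
ft_force: [-1.6, 1.7, -1.2]
finger_gap: -0.0
(array([-1.2,  4.9,  1.5]), array([0.4689, 0.0134, 0.0755]), array([-0.28, -0.25,  0.14]), 2.3096869883428284e-05, 5.15)
```

View pics/scene4c.png

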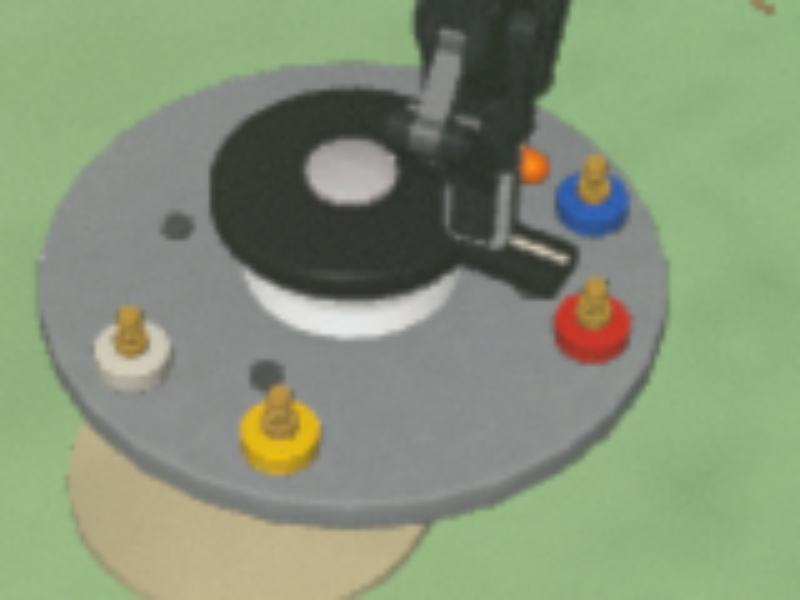

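View pics/top4c.png

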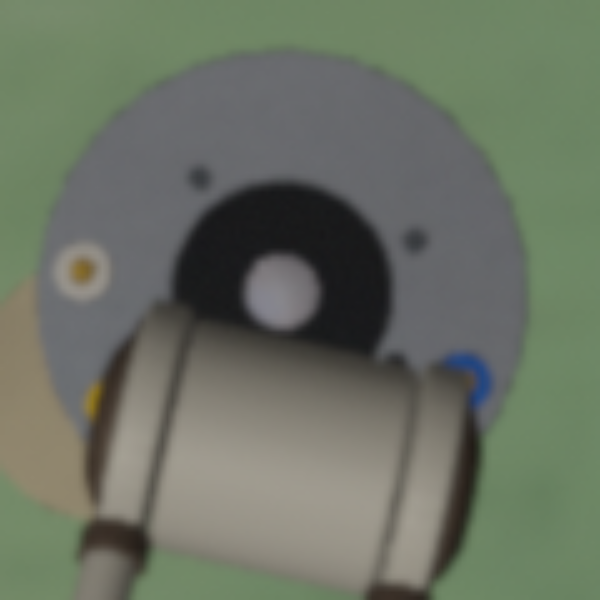

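```bash
cat >> h.py <<'E'
def white(c,box):
    hsv=cv2.cvtColor(np.ascontiguousarray(c["pixels"]),cv2.COLOR_RGB2HSV);x0,y0,x1,y1=box
    m=cv2.inRange(hsv,np.array((0,0,120)),np.array((180,110,255)))[y0:y1,x0:x1]
    return m
E
python3 - <<'E'
from h import *
sc=dict(np.load("scene0.npz"))
ax=np.array([.5358,.0153])
def ang(p,q,z):
    a=onplane(sc,*p,z);b=onplane(sc,*q,z);d=(b-a)[:2]
    return round(np.degrees(np.arctan2(d[1],d[0]))%360,1),a.round(4)[:2],b.round(4)[:2],np.hypot(*d).round(4)
for z in(.04,.05,.056):
    print(z,ang((355,293.6),(364,300.6),z),ang((362,287.6),(373.6,292),z))
E
```

```text
0.04 (np.float64(178.8), array([0.4811, 0.0025]), array([0.4582, 0.003 ]), np.float64(0.0229)) (np.float64(198.7), array([ 0.4837, -0.0176]), array([ 0.4619, -0.025 ]), np.float64(0.023))
0.05 (np.float64(178.8), array([0.474 , 0.0099]), array([0.4515, 0.0104]), np.float64(0.0225)) (np.float64(198.7), array([ 0.4766, -0.0099]), array([ 0.4551, -0.0171]), np.float64(0.0226))
0.056 (np.float64(178.8), array([0.4698, 0.0143]), array([0.4475, 0.0148]), np.float64(0.0223)) (np.float64(198.7), array([ 0.4723, -0.0053]), array([ 0.4511, -0.0124]), np.float64(0.0224))
```

The white line now points to about 199° (the same method gave 178.8° at the start, the top view 179.3°). The target is 204°, so about 5 mm more, which agrees with the planned end pose.

```bash
python3 -m creep '[[[0,2,0],[0,0,0],-1],[[0,2,0],[0,0,0],-1],[[0,1,0],[0,0,0],-1],[[0,0,0],[0,0,0],-1],[[0,-4,0],[0,0,0],-1],[[0,-10,0],[0,0,0],-1],[[0,-20,0],[0,0,0],-1],[[0,-20,-20],[0,0,0],-1],[[0,-20,-40],[0,0,0],-1],[[0,0,-40],[0,0,0],-1]]'
python3 - <<'E'
from h import *
b=shift([.508,.2995,.10]);print(b)
E
```

```text
clock: 6.4
tcp_pos: [0.4368, 0.0779, 0.1759]
tcp_rot: [[0.9, 0.436, -0.001], [0.436, -0.9, 0.001], [-0.001, -0.001, -1.0]]
ft_force: [-0.7, 0.1, -0.6]
finger_gap: -0.0002
(array([ 160.8, -168.3,   75.9]), array([0.4368, 0.0779, 0.1759]), array([-0.74,  0.14, -0.61]), -0.0002489395293367798, 6.4)
```

Next I'll move above the button at a safe height, clear of the view, and check the valve there.

```bash
python3 -m creep '[[[32,-33,0],[0,0,0],-1],[[32,-33,0],[0,0,0],-1],[[32,-34,0],[0,0,0],-1],[[32,-34,0],[0,0,0],-1],[[32,-34,0],[0,0,0],-1],[[0,0,0],[0,0,0],-1]]'
python3 - <<'E'
from h import *
from workcell import eyes
for n in("scene","top"):
    c=eyes.camera(n); np.savez(f"{n}5.npz",**c); cv2.imwrite(f"pics/{n}5.png",c["pixels"][:,:,::-1])
    x0,y0,x1,y1=(270,215,390,305+30) if n=="top" else (260,240,420,360)
    cv2.imwrite(f"pics/{n}5c.png",cv2.resize(c["pixels"][y0:y1,x0:x1,::-1],None,fx=5,fy=5,interpolation=cv2.INTER_NEAREST))
    if n=="top":
        o=blobs(c,(7,180,80),(16,255,255),(300,285,338,330));r=blobs(c,(0,150,80),(5,255,255),(330,295,360,330))
        print(o,r); ax=onplane(c,325.8,273,.06)
        for p,z in((o[0][1],.085),(r[0][1],.024)):
            d=onplane(c,*p,z)-ax; print(np.hypot(*d[:2]),np.degrees(np.arctan2(d[1],d[0]))%360)
print(shift([.508,.2995,.05]))
E
```

```text
clock: 7.15
tcp_pos: [0.5088, 0.3, 0.1749]
tcp_rot: [[0.899, 0.438, -0.0], [0.438, -0.899, 0.001], [-0.0, -0.001, -1.0]]
ft_force: [0.3, -0.8, -0.6]
finger_gap: -0.0004
[(44, [335.36, 297.73], [333, 293, 5, 12])] [(39, [342.67, 311.21], [337, 306, 11, 10])]
0.060403942664995866 200.49970654567332
0.0973731921361531 203.56302112930598
(array([  0.5,  -2.3, 124.9]), array([0.5086, 0.2973, 0.1749]), array([-0.07, -0.46, -0.31]), -0.00021249444306826258, 7.25)
```

View pics/top5c.png

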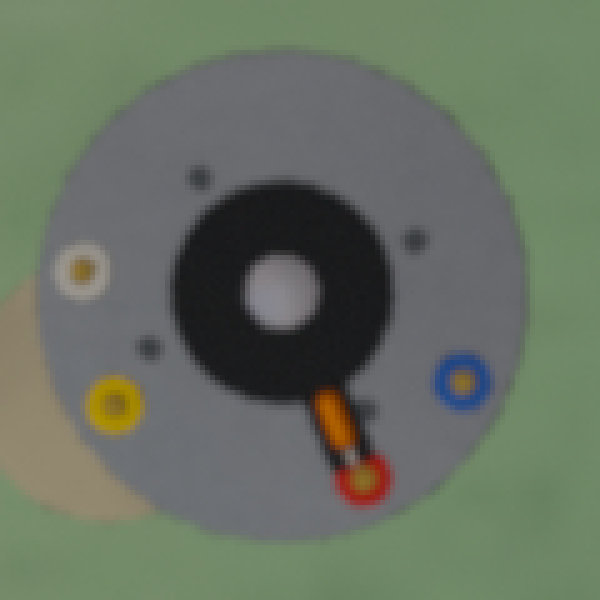

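View pics/scene5.png

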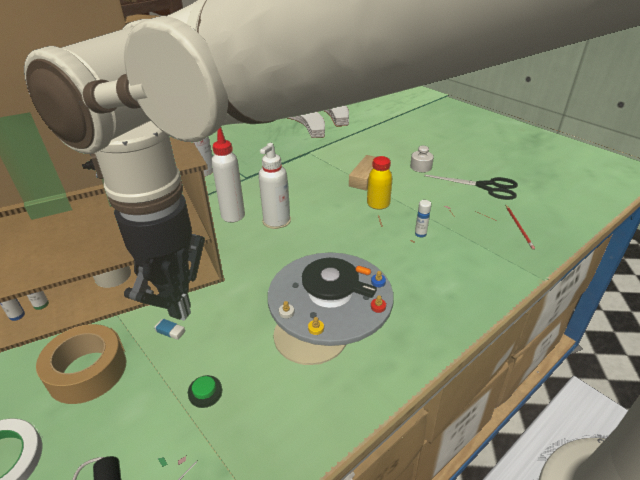

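Run:
```python
from h import *
t=dict(np.load("top5.npz"));s=dict(np.load("scene5.npz"))
ax=onplane(t,325.8,273,.06)[:2]
# white line in top: bright, low saturation, near arm end
for c,b,n in((t,(330,295,350,312),"T"),(s,(352,275,385,305),"S")):
    for B in blobs(c,(0,0,110) if n=="S" else (0,0,125),(180,90,255),b,2)[:4]:
        p=onplane(c,*B[1],.05)[:2]; d=p-ax; print(n,B,p.round(4),np.hypot(*d).round(4),np.degrees(np.arctan2(d[1],d[0]))%360)
# orange, broad hue, tab axis
hsv=cv2.cvtColor(np.ascontiguousarray(t["pixels"]),cv2.COLOR_RGB2HSV)
m=cv2.inRange(hsv,np.array((4,160,70)),np.array((18,255,255)));m[:285]=0;m[306:]=0;m[:,:325]=0;m[:,345:]=0
ys,xs=np.nonzero(m);P=np.array([onplane(t,x,y,.09)[:2] for x,y in zip(xs,ys)]);d=P.mean(0)-ax
v=np.linalg.eigh(np.cov(P.T))[1][:,1];print(len(P),np.hypot(*d),np.degrees(np.arctan2(d[1],d[0]))%360,"dir",np.degrees(np.arctan2(v[1],v[0]))%180+180)
cv2.imwrite("pics/s5z.png",cv2.resize(s["pixels"][255:320,340:400,::-1],None,fx=9,fy=9,interpolation=cv2.INTER_NEAREST))
```

```text
S (284, [367.54, 296.87], [352, 286, 33, 19]) [ 0.4538 -0.0006] 0.0837 191.09432035091712
S (103, [365.37, 278.59], [359, 275, 14, 10]) [ 0.4891 -0.0311] 0.066 224.89882384493527
S (22, [368.5, 287.41], [363, 286, 12, 4]) [ 0.4692 -0.0188] 0.075 207.22177634807375
S (3, [383.67, 275.33], [383, 275, 2, 2]) [ 0.473  -0.0622] 0.0999 231.00621392148864
68 0.06271229478432867 202.16581919254216 dir 200.17332916185958
```

View pics/s5z.png

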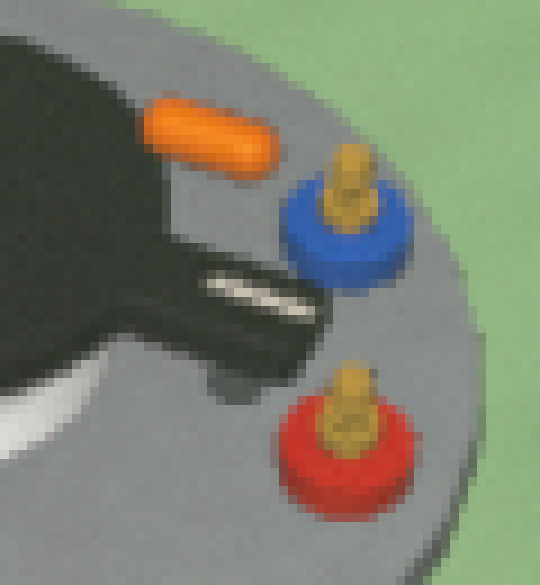

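Run:
```python
from h import *
s=dict(np.load("scene5.npz"))
a=onplane(s,363.1,286.1,.05);b=onplane(s,374.8,289.7,.05);d=b-a;print(np.degrees(np.arctan2(d[1],d[0]))%360, d)
# side edges of orange tab (broad faces run radially)
a=onplane(s,340+158/9,255+110/9,.092);b=onplane(s,340+270/9,255+150/9,.092);
m=blobs(s,(5,150,80),(18,255,255),(350,262,374,278));print(m)
t=dict(np.load("top5.npz"));
print(tri(t,(335.5,298),s,m[0][1]))
```

```text
203.55203329739112 [-0.02023966 -0.00882232  0.        ]
[(91, [362.81, 269.84], [356, 266, 15, 9])]
(array([ 0.47738999, -0.00725959,  0.0932119 ]), np.float64(0.0040179356561286066))
```

The pointer direction comes out between 200.5° (tab centroid, top view), 202° (broader mask) and 203.6° (white line, scene view). Red is at 203.6–203.9°. Even the worst reading is about 5 mm off, inside the 12 mm tolerance, and the top view shows the arm end meeting the red collar. Next is the button, stopping above it first.

```bash
python3 -m creep '[[[0,0,40],[0,0,0],-1],[[0,0,40],[0,0,0],-1],[[0,0,40],[0,0,0],-1],[[0,0,20],[0,0,0],-1],[[0,0,0],[0,0,0],-1],[[0,0,0],[0,0,0],-1]]'
python3 - <<'E'
from h import *
from workcell import eyes
c=eyes.camera("scene");cv2.imwrite("pics/s6.png",cv2.resize(c["pixels"][320:430,130:270,::-1],None,fx=5,fy=5))
print(shift([.508,.2993,.022]))
E
```

```text
clock: 8.0
tcp_pos: [0.5112, 0.2969, 0.0372]
tcp_rot: [[0.901, 0.434, 0.003], [0.434, -0.901, 0.001], [0.003, 0.0, -1.0]]
ft_force: [0.7, -0.4, 0.4]
finger_gap: -0.0003
(array([-2.1, -3.6, 15.5]), array([0.5114, 0.297 , 0.0375]), array([ 0.28,  0.46, -0.13]), 7.874483902312003e-05, 8.05)
```

View pics/s6.png

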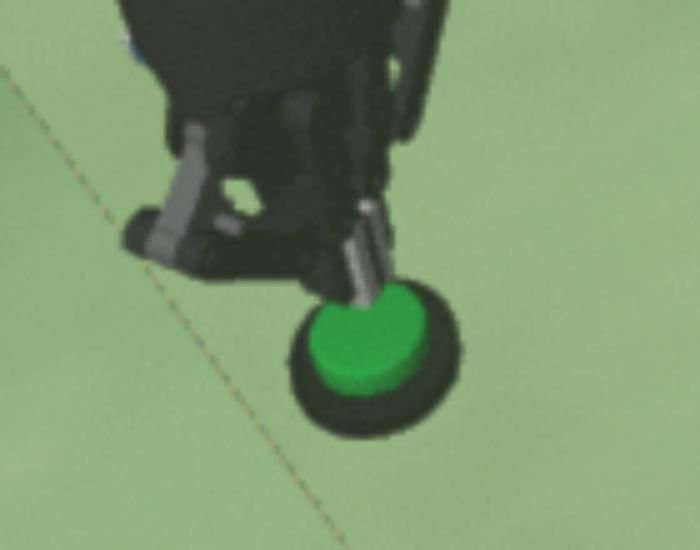

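The finger tips are just above the button, whose centre is at crop (366,330). I'll centre slightly and press in small steps.

```bash
python3 -m creep '[[[-2,-3,6],[0,0,0],-1],[[0,0,5],[0,0,0],-1],[[0,0,3],[0,0,0],-1],[[0,0,2],[0,0,0],-1],[[0,0,0],[0,0,0],-1]]'; python3 -m creep '[[[0,0,2],[0,0,0],-1],[[0,0,2],[0,0,0],-1],[[0,0,0],[0,0,0],-1]]'
```

```text
clock: 8.68
tcp_pos: [0.5064, 0.2984, 0.0193]
tcp_rot: [[0.901, 0.434, -0.001], [0.434, -0.901, -0.0], [-0.001, -0.0, -1.0]]
ft_force: [-2.0, 0.1, 2.6]
finger_gap: -0.0004
clock: 9.05
tcp_pos: [0.5068, 0.2985, 0.016]
tcp_rot: [[0.901, 0.434, -0.0], [0.434, -0.901, -0.0], [-0.0, -0.0, -1.0]]
ft_force: [-4.3, -0.2, 8.7]
finger_gap: -0.0004
```

```bash
python3 -m creep '[[[0,0,1],[0,0,0],-1],[[0,0,1],[0,0,0],-1],[[0,0,0],[0,0,0],-1]]'
```

```text
clock: 9.43
tcp_pos: [0.5069, 0.2986, 0.0158]
tcp_rot: [[0.901, 0.434, -0.001], [0.434, -0.901, -0.0], [-0.001, 0.0, -1.0]]
ft_force: [-9.8, -3.3, 21.4]
finger_gap: 0.0
```

The tool stopped at z = 15.8 mm and the force rose to 21 N, so the button is hard on its stop. I'll lift off and check.

```bash
python3 -m creep '[[[0,0,-4],[0,0,0],-1],[[0,0,-10],[0,0,0],-1],[[0,0,-40],[0,0,0],-1],[[0,0,-50],[0,0,0],-1],[[0,0,-50],[0,0,0],-1],[[0,0,0],[0,0,0],-1],[[0,0,0],[0,0,0],-1]]'
python3 - <<'E'
from h import *
from workcell import eyes
for n in("scene","top"):
    c=eyes.camera(n);cv2.imwrite(f"pics/{n}7.png",c["pixels"][:,:,::-1])
    if n=="scene": print(blobs(c,(50,150,50),(80,255,255),(170,360,235,415))[:1],blobs(c,(5,150,80),(18,255,255),(350,262,374,278)))
    else: print(blobs(c,(7,180,80),(16,255,255),(300,285,338,330)),blobs(c,(22,150,100),(32,255,255),(430,180,480,225))[:1])
print(shift([0,0,0])[1:])
E
```

```text
clock: 10.3
tcp_pos: [0.5064, 0.2982, 0.1667]
tcp_rot: [[0.901, 0.434, -0.0], [0.434, -0.901, -0.0], [-0.001, 0.0, -1.0]]
ft_force: [-0.3, -0.0, -0.5]
finger_gap: -0.0
[(390, [202.8, 386.89], [192, 376, 23, 23])] [(89, [362.91, 269.87], [356, 266, 15, 9])]
[(43, [335.35, 297.58], [333, 293, 5, 12])] [(299, [448.26, 207.42], [438, 192, 27, 26])]
(array([0.5056, 0.2979, 0.1653]), array([-0.4 ,  0.36, -0.08]), 0.00010592582202083237, 10.4)
```

View pics/scene7.png

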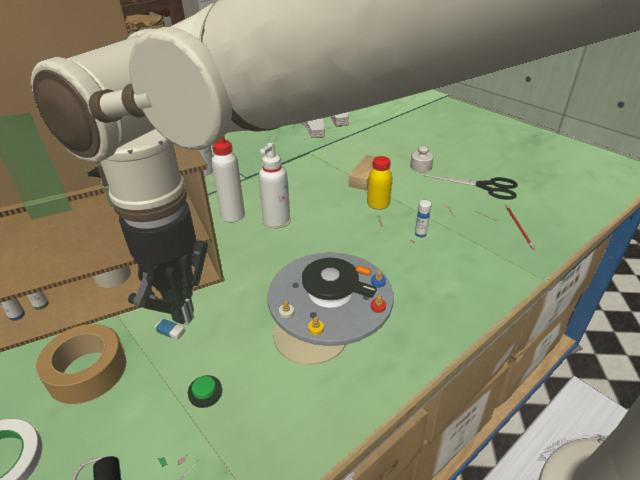

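View pics/top7.png

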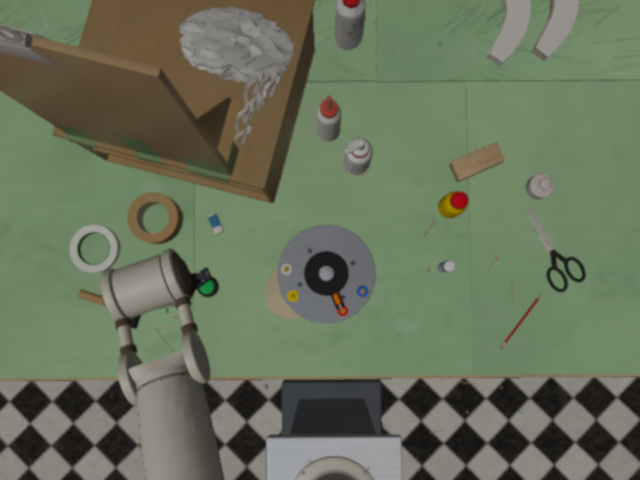

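The green button is back up, with the same blob as at the start (202.8, 386.9). The selector still points at red, with the top view showing the tab at (335,298) and red at (342,310). The stick (447,266), bottle (455,203) and eraser (215,223) have not moved, and the tool is clear.

```bash
python3 -c "
from workcell import sign_off
print(sign_off())"
```

```text
the job is handed in; nothing more can be done
None
```

The selector is set to the red outlet, the green button has been pressed and released, and I handed the job in at about 10.4 s of the 45 s allowed. No verdict was reported.

- **Selector:** I pushed the orange tab about 25° counter-clockwise with the back of the closed fingers, so nothing was pinched. Force readings at the end of each push were at most about 3 N.
- **Button:** I pressed it only after checking the selector. The tool stopped at z = 15.8 mm and the force rose to 21 N, so the button was on its stop. Afterwards its outline in the scene picture was the same as at the start.
- **Last pictures:** The selector had not moved since it was set, and the tool was clear at z of about 0.165 m. By eye, the glue stick, glue bottle and eraser were where they started.

**Checks that disagreed:**
- **Pointer angle:** My readings were 200.5° and 202° from the tab in the top view and 203.6° from the white line in the scene view. Red is at about 203.7°, so the worst reading is about 5 mm off, inside the 12 mm limit.
- **Heights:** Heights measured from the two views differed from the stated ones by up to about 8 mm (5 mm low at the button), so I used the stated heights.

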